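# Clear the hardware pegs and sort the carded parts

### The job

Clear the carded hardware for restocking: lift each pack hanging on the rack's pegs over the peg's upturned tip and slide it off, pick up the one that has fallen on the bench, and sort them all: the long drawer pulls into the wooden crate, the short hinges into the cardboard carton, every pack well down inside its container and at rest. Do not knock the rack, and leave the glue bottle, the tin and the screwdriver where they are.

Things in the scene. Friction and masses are not known exactly. Their poses are not given: they have to be found in the camera images.
- pull1_c (a point): Centre of a long carded drawer pull (steel bar, clear blister, brown card) 44 wide, 150 high, 16 thick, 150 g; slot's upper edge 61 mm above centre. Through hang slot 24 wide x 34 high. x through the thickness (-x blister), y across the width, z to the slot end (up when hung). Starts hung on any peg, alone or one behind another, or absent (None from the start).
- hinge1_c (a point): Centre of a short carded hinge (brass leaves, clear blister, brown card) 60 wide, 100 high, 16 thick, 130 g; slot's upper edge 36 mm above centre. Through hang slot 24 wide x 34 high. x through the thickness (-x blister), y across the width, z to the slot end (up when hung). Starts hung on any peg, alone or one behind another, or absent (None from the start).
- pull2_c (a point): Centre of a long carded drawer pull (steel bar, clear blister, brown card) 44 wide, 150 high, 16 thick, 150 g; slot's upper edge 61 mm above centre. Through hang slot 24 wide x 34 high. x through the thickness (-x blister), y across the width, z to the slot end (up when hung). Starts hung on any peg, alone or one behind another, or absent (None from the start).
- hinge2_c (a point): Centre of a short carded hinge (brass leaves, clear blister, brown card) 60 wide, 100 high, 16 thick, 130 g; slot's upper edge 36 mm above centre. Through hang slot 24 wide x 34 high. x through the thickness (-x blister), y across the width, z to the slot end (up when hung). Starts hung on any peg, alone or one behind another, or absent (None from the start).
- pull4_c (a point): Centre of a long carded drawer pull (steel bar, clear blister, brown card) 44 wide, 150 high, 16 thick, 150 g; slot's upper edge 61 mm above centre. Through hang slot 24 wide x 34 high. x through the thickness (-x blister), y across the width, z to the slot end (up when hung). Starts hung on any peg, alone or one behind another, or absent (None from the start).
- hinge4_c (a point): Centre of a short carded hinge (brass leaves, clear blister, brown card) 60 wide, 100 high, 16 thick, 130 g; slot's upper edge 36 mm above centre. Through hang slot 24 wide x 34 high. x through the thickness (-x blister), y across the width, z to the slot end (up when hung). Starts hung on any peg, alone or one behind another, or absent (None from the start).
- pull5_c (a point): Centre of a long carded drawer pull (steel bar, clear blister, brown card) 44 wide, 150 high, 16 thick, 150 g; slot's upper edge 61 mm above centre. Through hang slot 24 wide x 34 high. x through the thickness (-x blister), y across the width, z to the slot end (up when hung). Starts hung on any peg, alone or one behind another, or absent (None from the start).
- hinge5_c (a point): Centre of a short carded hinge (brass leaves, clear blister, brown card) 60 wide, 100 high, 16 thick, 130 g; slot's upper edge 36 mm above centre. Through hang slot 24 wide x 34 high. x through the thickness (-x blister), y across the width, z to the slot end (up when hung). Starts hung on any peg, alone or one behind another, or absent (None from the start).
- pull3_c (a point): Centre of a long carded drawer pull (steel bar, clear blister, brown card) 44 wide, 150 high, 16 thick, 150 g; slot's upper edge 61 mm above centre. Through hang slot 24 wide x 34 high. x through the thickness (-x blister), y across the width, z to the slot end (up when hung). Starts flat on the bench, blister up, before the rack, or absent (None from the start).
- hinge3_c (a point): Centre of a short carded hinge (brass leaves, clear blister, brown card) 60 wide, 100 high, 16 thick, 130 g; slot's upper edge 36 mm above centre. Through hang slot 24 wide x 34 high. x through the thickness (-x blister), y across the width, z to the slot end (up when hung). Starts flat on the bench, blister up, before the rack, or absent (None from the start).
- rack: Dark steel rack, fixed. Origin on the bench under the middle of its crossbar; y along the bar, pegs point to its -x (to the robot). Bar 460 long, 14 thick, top 248 mm up, on posts at y = +-223 mm (feet 30 wide, 8 high, x -15 to +105). Four level round pegs, 7 mm thick, at y = -165, -55, 55, 165 mm, centre line 240 mm up. The space under the pegs is open.
- rack_tip (a point): End of the upturned tip of the peg at y = -165 mm; all four are alike: level to x = -98 mm, then turned up to x = -106 mm, its top 257.5 mm up, 14 mm above the peg's upper side. A hung pack's slot edge rests on the peg, the pack's middle about 32 mm (rear place) or 72 mm (front place) in front of the bar's; raised 15 to 26 mm, its slot straddles the tip and it can slide off to -x.
- crate_in (a point): Centre of the inner floor (8 mm above the bench) of the slatted wooden crate, fixed to the bench, for the drawer pulls. Inside 220 (x) by 170 (y) mm, walls 8 mm thick, rim 80 mm above the bench, open on top. It stands at the robot's left or right.
- carton_in (a point): Centre of the inner floor (5 mm above the bench) of the square open cardboard carton, fixed to the bench, for the hinges. Inside 160 by 160 mm, walls 5 mm thick, rim 80 mm above the bench. It stands on the side where the crate is not.
- glue: Bystander: upright white glue bottle, 60 mm across, 170 high, origin under its base; leave it alone.
- tin: Bystander: upright steel tin, 80 mm across, 100 high, origin under its base; leave it alone.
- driver: Bystander: screwdriver 200 mm long lying on the bench behind the rack, origin under its middle; leave it alone.

How it is judged:
By the outcome, as a careful person would: the job done as asked, in the order asked, and still so for the second after the job is handed in, with the robot touching nothing.
Of pull1, hinge1, pull2, hinge2, pull4, hinge4, pull5, hinge5 only 5 to 7 are there at a start; the rules pass over those that are not, and their reading is None.
Of pull3, hinge3 only 1 to 1 are there at a start; the rules pass over those that are not, and their reading is None.
At some moment in a run one of pull3, hinge3 may be knocked a few centimetres aside while the robot is not near it.
Once in a run the grip may slacken for a moment while it holds something.
It also fails if it takes over 210 s, if anything falls off the work surface, if the arm or the gripper's body presses on something with over 40 N, if the wrist force passes 120 N, or if a joint passes its speed limit or range.

### The arm

A 7-joint arm with a two-finger parallel gripper is mounted at the origin on the work surface. World frame = base frame: x ahead of the robot, y to its left, z up, the work surface at z = 0. Lengths are in m, angles in rad, forces in N, time in s.
With the tool pointing down it reaches from about 0.425 to 0.95 m from the base axis. Payload 16.7 kg.
Tool frame: the origin (TCP) lies midway between the tips of the shut fingers; the grasp point (between the pads) lies robot.grip_depth behind it (robot.grip_depth is the distance from the TCP to the grasp point, in m); z points along the fingers, y is the direction in which the jaws open and shut (so a half turn about z gives the same grasp; the last joint's range is limited). The gripper opens to 94 mm and grips with 3 to 60 N. Pads are 16 mm wide; open, the fingers measure 119 mm over their backs; the gripper's body (75 mm by 177 mm) begins 78 mm behind the grasp point.
Start: joints at [1.167, 0.426, 0.074, 1.606, -0.034, 1.111, -0.067], TCP at [0.17, -0.653, 0.174] pointing down, gripper open.
Joint ranges: [-2.85, 2.85], [-0.5, 2.14], [-1.23, 1.37], [0.21, 2.46], [-1.02, 4.16], [0.16, 2.05], [-2.73, 2.73]. Speed limits (rad/s): [1.89, 1.89, 2.39, 2.39, 3.01, 3.01, 3.01].

### API

Orientations are given as a unit quaternion [w, x, y, z].
In Python, from bench import robot, viewer, order, spotter gives the robot as it stands.
- The arm moves only by the shell command python3 -m pendant 'ROWS'. ROWS is JSON, one flat list of numbers, 5 for each row, row after row: the opening, from 0 (shut) to 1 (fully open), then the shift along the tool's x, y, z in m, then the turn about the tool's z in rad. A call has exactly 8 rows; each row is the pose to reach, as a shift and turn from the pose commanded when the call began, along the tool's axes at that moment; what a row does not reach only later rows make up. A row lasts 1/8 s, in which the tool goes at most 62.5 mm and 10.7 degrees, less where a joint would pass 70% of its speed; a pose out of reach is approached as far as the arm can. A call with a gripper value outside its range is refused whole. The fingers move at their own pace and stop on an object; the grip force is fixed at half the most. Time passes only in rows, so rows that repeat a pose let the fingers close, or fill a call up. It gives the time, the measured TCP pose, the force and the opening at its end, in the units of the state.
- robot.get_state(): the state, without advancing time (a new reading comes with each control period).
- viewer.grab_frame(name): name is "side" or "top"; returns a dict with "pixels" (420x560x3 uint8, red, green, blue), "fx", "fy", "cx", "cy" (pixels), "world_from_camera" (4x4, takes a point from camera to world coordinates). Camera axes: x right, y up, looking along -z (the intrinsics and any distortion apply to the point x, -y, -z); pixel columns grow to the right and rows downward; lengths in m; the calibration is good to about 2 mm. A picture is of the moment at which its call begins. There is no depth.
- order.finish_job(): hands the job in, once; it reports no verdict.
Trained networks look in the newest picture that a camera, given by its name, has taken for a name from the list of things; names that differ only in an ending like _2 or _b are one class to them, and where a whole thing is asked for, a point or a joint stands for the part that bears it (a point fixed in the world has none). Each returns a list of dicts, best first, with "p" (0 to 1); they miss things now and then, are a little off and sometimes report something else, mostly with a low value. They report only what shows in the picture. A call takes as long as a camera call.
- spotter.spot_in(camera, name): "box" ([left, top, right, bottom] in pixels, round what is visible of it).
- spotter.masks_of(camera, name): "mask" (420x560 bool, what is visible of it) and "box" ([left, top, right, bottom] in pixels, round what is visible of it).
- spotter.pinpoint(camera, name): "pixel" ([row, column] in pixels: a listed point, or the origin of a listed thing).
The state is a dict: "clock": time; "joint_pos": joint angles; "joint_vel": joint speeds; "joint_torque": joint torques, N m; "eef_pos": TCP position; "orientation": TCP orientation; "force": force on the tool from outside, world axes, zero at the start; "torque": the same for the moment, N m; "gripper_width": finger opening in m.
Only numpy, scipy, OpenCV 4.12 (cv2) and the standard library are available. Lean on these libraries where they do the work, as an engineer would, in place of code of your own. Each camera call takes 0.05 s, during which the arm holds its last target. There are 200 camera calls.

## Working session

There is one attempt and no reset: what is moved stays moved. The work goes in short steps, Python scripts to look and compute and a shell command to move; the robot and the scene stay as the last step left them, time stands still between calls to the robot, and variables do not carry over. Pictures are saved under pics/ and viewed, about 12 in all and at most 16, crops included, and the job is handed in when it is done.

```bash
mkdir -p pics; ls
python3 - <<'E'
from bench import robot, viewer, order, spotter
import cv2,numpy as np
s=robot.get_state();print(s, robot.grip_depth)
for n in("side","top"):
    f=viewer.grab_frame(n);cv2.imwrite(f"pics/{n}0.png",f["pixels"][:,:,::-1]);print({k:f[k] for k in f if k!="pixels"})
E
```

```text
pics
{'clock': 0.0, 'joint_pos': array([ 1.16654283,  0.42670108,  0.07385037,  1.60660012, -0.0340722 ,
        1.11079621, -0.06706174]), 'joint_vel': array([ 2.71223136e-05, -1.59538971e-03,  2.80925580e-04,  3.24088566e-04,
       -4.82285142e-04,  2.64952915e-03,  8.11183615e-04]), 'joint_torque': array([-1.27060594e-04, -9.35828662e+01,  3.66671026e+00, -4.54192185e+01,
       -4.88782965e-02,  2.02527037e-02,  1.71102461e-04]), 'eef_pos': array([ 0.16994422, -0.65276924,  0.1734993 ]), 'orientation': array([-6.07990427e-04,  9.91897105e-01,  1.27042298e-01, -1.35522247e-04]), 'force': array([ 0.45223359,  0.06972856, -0.64047579]), 'torque': array([ 0.00239613, -0.02725063,  0.02355376]), 'gripper_width': 0.09420530990741875} 0.0188
{'fx': 462.97030149532344, 'fy': 462.97030149532344, 'cx': 272.4832814531746, 'cy': 205.54950184795683, 'world_from_camera': array([[ 0.99236742,  0.08428485, -0.09001645,  0.46653412],
       [-0.12312864,  0.63698696, -0.76097763, -0.97433736],
       [-0.00679958,  0.76625301,  0.64250298,  0.97435222],
       [ 0.        ,  0.        ,  0.        ,  1.        ]])}
{'fx': 532.0694870042687, 'fy': 532.0694870042687, 'cx': 286.3901507091732, 'cy': 203.2721784218184, 'world_from_camera': array([[-0.00450025,  0.99604375, -0.08875016,  0.46229184],
       [-0.99998537, -0.00474884, -0.00259005, -0.01685858],
       [-0.00300126,  0.0887372 ,  0.99605055,  1.415042  ],
       [ 0.        ,  0.        ,  0.        ,  1.        ]])}
```

View pics/side0.png

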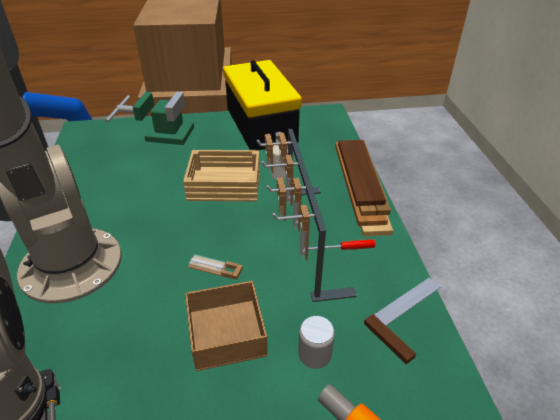

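View pics/top0.png

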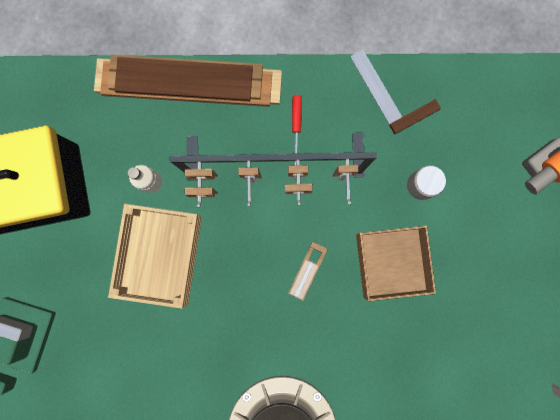

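```bash
cat > h.py <<'E'
from bench import robot, viewer, order, spotter
import cv2,numpy as np
def ray(f,px):
    r,c=px; T=f["world_from_camera"]
    d=T[:3,:3]@np.array([(c-f["cx"])/f["fx"],-(r-f["cy"])/f["fy"],-1.]); return T[:3,3],d
def onz(f,px,z):
    o,d=ray(f,px); return o+d*(z-o[2])/d[2]
def proj(f,p):
    T=f["world_from_camera"];q=T[:3,:3].T@(np.asarray(p)-T[:3,3])
    return np.array([f["cy"]-f["fy"]*q[1]/-q[2], f["cx"]+f["fx"]*q[0]/-q[2]])
def tri(f1,p1,f2,p2):
    o1,d1=ray(f1,p1);o2,d2=ray(f2,p2)
    s=np.linalg.lstsq(np.c_[d1,-d2],o2-o1,rcond=None)[0]
    a=o1+s[0]*d1;b=o2+s[1]*d2; return (a+b)/2,np.linalg.norm(a-b)
E
python3 - <<'E'
from h import *
np.set_printoptions(precision=3,suppress=True)
F={n:viewer.grab_frame(n) for n in("side","top")}
for nm in ["pull1_c","hinge1_c","pull3_c","hinge3_c","rack","rack_tip","crate_in","carton_in","glue","tin","driver"]:
    for c in F:
        for d in spotter.pinpoint(c,nm):
            if d["p"]<.3: continue
            z={"rack":0,"rack_tip":.2575,"crate_in":.008,"carton_in":.005,"pull3_c":.008,"hinge3_c":.008}.get(nm,0)
            print(nm,c,np.round(d["pixel"]),round(d["p"],2),onz(F[c],d["pixel"],z)[:2], "z=.2:",onz(F[c],d["pixel"],.19)[:2])
E
```

```text
pull1_c side [234. 303.] 0.87 [0.679 0.034] z=.2: [ 0.637 -0.162]
pull1_c top [171. 344.] 0.65 [ 0.674 -0.167] z=.2: [ 0.646 -0.147]
hinge1_c side [199. 281.] 0.79 [0.635 0.209] z=.2: [ 0.602 -0.022]
hinge1_c top [192. 296.] 0.75 [ 0.62  -0.038] z=.2: [ 0.599 -0.035]
hinge1_c top [264. 390.] 0.71 [ 0.425 -0.286] z=.2: [ 0.43 -0.25]
pull3_c side [266. 216.] 0.67 [ 0.412 -0.072] z=.2: [ 0.422 -0.242]
pull3_c top [270. 307.] 0.59 [ 0.413 -0.067] z=.2: [ 0.419 -0.061]
hinge3_c side [213. 272.] 0.6 [0.596 0.135] z=.2: [ 0.571 -0.074]
rack side [333. 225.] 0.73 [ 0.427 -0.291] z=.2: [ 0.435 -0.424]
rack_tip side [211. 273.] 0.68 [ 0.565 -0.144] z=.2: [ 0.574 -0.066]
rack_tip top [202. 346.] 0.66 [ 0.568 -0.145] z=.2: [ 0.575 -0.152]
rack_tip top [272. 309.] 0.35 [ 0.415 -0.062] z=.2: [ 0.413 -0.065]
crate_in side [179. 226.] 0.57 [0.461 0.336] z=.2: [0.462 0.089]
crate_in side [181. 287.] 0.46 [0.669 0.294] z=.2: [0.631 0.055]
crate_in top [255. 159.] 0.96 [0.453 0.322] z=.2: [0.454 0.279]
carton_in side [333. 224.] 0.78 [ 0.425 -0.294] z=.2: [ 0.433 -0.424]
carton_in side [266. 214.] 0.54 [ 0.407 -0.066] z=.2: [ 0.418 -0.24 ]
carton_in top [261. 388.] 0.74 [ 0.434 -0.28 ] z=.2: [ 0.437 -0.246]
carton_in top [251. 161.] 0.47 [0.462 0.319] z=.2: [0.462 0.275]
glue side [175. 277.] 0.61 [0.64  0.343] z=.2: [0.606 0.087]
glue top [181. 148.] 0.86 [0.65  0.356] z=.2: [0.625 0.306]
glue top [174. 345.] 0.66 [ 0.665 -0.171] z=.2: [ 0.638 -0.15 ]
tin side [354. 315.] 0.56 [ 0.635 -0.377] z=.2: [ 0.602 -0.494]
tin top [185. 421.] 0.62 [ 0.637 -0.374] z=.2: [ 0.613 -0.326]
driver side [250. 339.] 0.85 [ 0.771 -0.045] z=.2: [ 0.712 -0.227]
driver top [133. 294.] 0.87 [ 0.779 -0.035] z=.2: [ 0.737 -0.033]
driver top [171. 294.] 0.67 [ 0.674 -0.035] z=.2: [ 0.646 -0.033]
```

Run:
```python
from h import *
a=cv2.imread("pics/top0.png")[140:216,160:390];b=cv2.imread("pics/side0.png")[120:270,240:340]
A=cv2.resize(a,None,fx=3.4,fy=3.4,interpolation=cv2.INTER_CUBIC)
cv2.imwrite("pics/c1.png",A)
cv2.imwrite("pics/c2.png",cv2.resize(b,None,fx=4,fy=4,interpolation=cv2.INTER_CUBIC))
np.set_printoptions(precision=3,suppress=True)
F={n:viewer.grab_frame(n) for n in("side","top")}
for nm in ("pull1_c","hinge1_c","pull3_c"):
  for c in F:
    for d in spotter.spot_in(c,nm): print(nm,c,np.round(d["box"]),round(d["p"],2))
for p in [(205,199),(205,249),(205,298),(203,348)]: print(onz(F["top"],p,.2575))
for p in [(159,171),(156,376)]: print("bar",onz(F["top"],p,.248))
```

```text
pull1_c side [298. 205. 307. 261.] 0.77
pull1_c top [335. 166. 358. 184.] 0.77
pull1_c top [107. 202. 202. 311.] 0.37
hinge1_c side [278. 181. 288. 217.] 0.58
hinge1_c top [288. 187. 315. 197.] 0.87
hinge1_c top [286. 164. 312. 182.] 0.47
pull3_c side [190. 257. 239. 280.] 0.89
pull3_c top [290. 243. 328. 300.] 0.65
[0.563 0.177 0.258]
[0.562 0.068 0.258]
[ 0.562 -0.039  0.258]
[ 0.565 -0.148  0.258]
bar [0.666 0.242 0.248]
bar [ 0.671 -0.213  0.248]
```

View pics/c1.png

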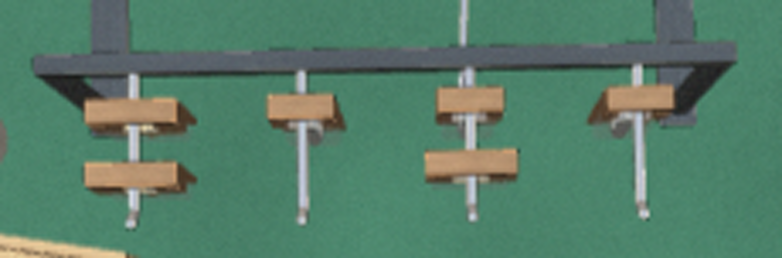

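View pics/c2.png

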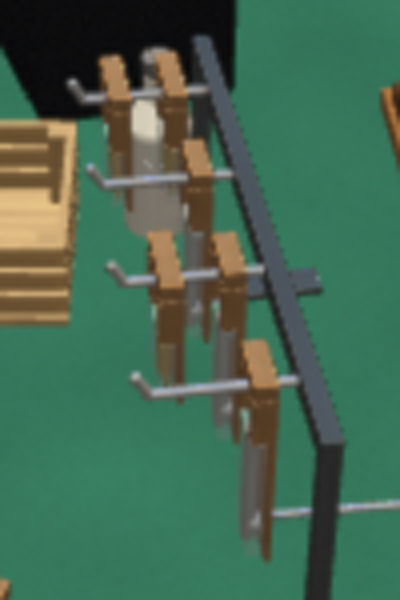

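```bash
python3 - <<'E'
from h import *
np.set_printoptions(precision=3,suppress=True)
F=viewer.grab_frame("top")
for n,p in dict(h1f=(191.5,198.6),h1r=(172.9,198.5),p2=(171.2,248.2),h3f=(187.9,298.5),p3r=(169.7,298.2),p4=(169.1,348.2)).items(): print(n,onz(F,p,.2575)[:2])
for n,p in dict(cratecorner=[(206,125),(211,200),(307,184),(297,109)],carton=[(230,360),(227,427),(292,434),(299,367)]).items(): print(n,[onz(F,q,.08)[:2] for q in p])
E
python3 -m pendant '[1,0,0,-0.04,0, 1,0,0,-0.08,0.1, 1,0,0,-0.12,0.2, 1,0,0,-0.15,0.255, 1,0,0,-0.15,0.255, 1,0,0,-0.15,0.255, 1,0,0,-0.15,0.255, 1,0,0,-0.15,0.255]'
```

```text
h1f [0.592 0.178]
h1r [0.633 0.179]
p2 [0.637 0.07 ]
h3f [ 0.599 -0.041]
p3r [ 0.639 -0.04 ]
p4 [ 0.64 -0.15]
cratecorner [array([0.576, 0.393]), array([0.563, 0.204]), array([0.324, 0.241]), array([0.35 , 0.428])]
carton [array([ 0.513, -0.198]), array([ 0.52 , -0.366]), array([ 0.359, -0.378]), array([ 0.342, -0.212])]
clock: 2.75
eef_pos: [0.17, -0.6529, 0.3234]
orientation: [-0.001, 1.0, -0.0, -0.0]
force: [-0.4, -1.4, -0.1]
gripper_width: 0.0942
```

```bash
for i in 1; do python3 -m pendant '[1,0.429,-0.612,0,0, 1,0.429,-0.612,0,0, 1,0.429,-0.612,0,0, 1,0.429,-0.612,0,0, 1,0.429,-0.612,0,0, 1,0.429,-0.612,0,0, 1,0.429,-0.612,0,0, 1,0.429,-0.612,0,0]'; done
```

```text
clock: 3.75
eef_pos: [0.4579, -0.242, 0.3242]
orientation: [0.0, 1.0, -0.0, 0.0]
force: [0.9, -0.4, -0.2]
gripper_width: 0.0942
```

```bash
python3 -m pendant '[1,0.142,-0.202,0,0, 1,0.142,-0.202,0,0, 1,0.142,-0.202,0,0, 1,0.142,-0.202,0,0, 1,0.142,-0.202,0,0, 1,0.142,-0.202,0,0, 1,0.142,-0.202,0,0, 1,0.142,-0.202,0,0]'
python3 - <<'E'
from h import *
t=viewer.grab_frame("top")["pixels"][130:230,200:380];s=viewer.grab_frame("side")["pixels"][100:280,180:400]
cv2.imwrite("pics/d1.png",np.hstack([cv2.resize(t,(540,300)),cv2.resize(s,(260,300))])[:,:,::-1])
E
```

```text
clock: 4.75
eef_pos: [0.599, -0.043, 0.3245]
orientation: [0.0, 1.0, -0.001, 0.0]
force: [-0.3, 1.1, 0.4]
gripper_width: 0.094
```

View pics/d1.png

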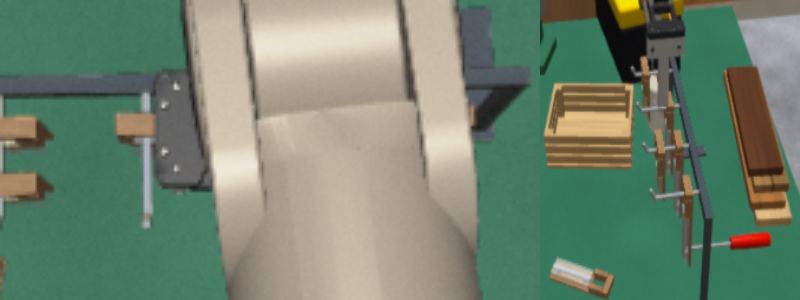

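```bash
python3 -m pendant '[1,0,0.0,0.055,0, 1,0,0,0.108,0, 1,0,0,0.108,0, 1,0,0,0.108,0, 0,0,0,0.108,0, 0,0,0,0.108,0, 0,0,0,0.108,0, 0,0,0,0.108,0]'
python3 -m pendant '[0,0,0,0,0, 0,0,0,0,0, 0,0,0,-0.007,0, 0,0,0,-0.014,0, 0,0,0,-0.020,0, 0,0,0,-0.020,0, 0,0,0,-0.020,0, 0,0,0,-0.020,0]'
python3 - <<'E'
from h import *
s=viewer.grab_frame("side")["pixels"][130:260,220:340]
cv2.imwrite("pics/d2.png",cv2.resize(s,(480,520),interpolation=cv2.INTER_CUBIC)[:,:,::-1])
E
```

```text
clock: 5.85
eef_pos: [0.5994, -0.0418, 0.2165]
orientation: [-0.0, 1.0, -0.0, 0.0]
force: [0.7, 0.8, 2.9]
gripper_width: 0.0596
clock: 6.85
eef_pos: [0.5991, -0.0418, 0.2359]
orientation: [-0.0, 1.0, -0.0, -0.0]
force: [0.0, 0.9, -1.9]
gripper_width: 0.0595
```

View pics/d2.png

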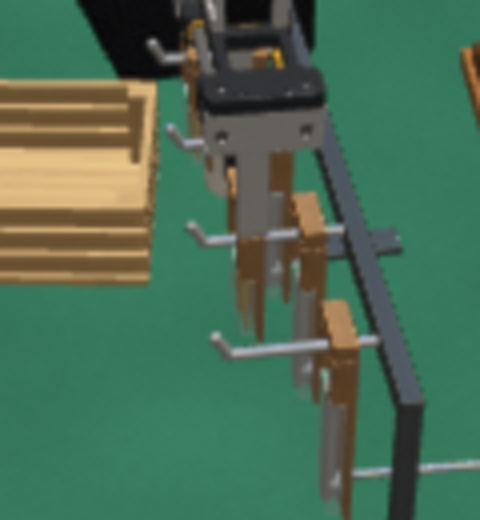

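```bash
python3 -m pendant '[0,-0.015,0,0,0, 0,-0.035,0,0,0, 0,-0.055,0,0,0, 0,-0.075,0,0,0, 0,-0.10,0,0,0, 0,-0.13,0.03,0,0, 0,-0.17,0.08,0,0, 0,-0.208,0.13,0,0]'
python3 -m pendant '[0,0,0.05,0,0, 0,0,0.10,0,0, 0,0,0.135,0,0, 0,0,0.135,0,0, 0,0,0.135,0,0, 0,0,0.135,0.06,0, 0,0,0.135,0.12,0, 0,0,0.135,0.14,0]'
python3 - <<'E'
from h import *
t=viewer.grab_frame("top")["pixels"][150:330,250:450];s=viewer.grab_frame("side")["pixels"][200:380,140:340]
cv2.imwrite("pics/d3.png",np.hstack([cv2.resize(t,(400,360)),cv2.resize(s,(400,360))])[:,:,::-1])
E
```

```text
clock: 7.9
eef_pos: [0.3902, -0.1712, 0.2363]
orientation: [0.0, 1.0, 0.0, 0.0]
force: [1.1, -1.2, -1.3]
gripper_width: 0.0597
clock: 8.9
eef_pos: [0.3907, -0.3029, 0.0934]
orientation: [-0.001, 1.0, 0.001, -0.002]
force: [0.3, -0.2, -1.1]
gripper_width: 0.0596
```

View pics/d3.png

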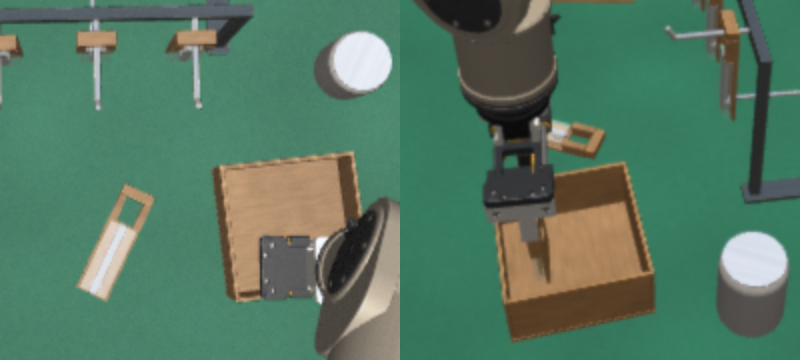

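```bash
python3 -m pendant '[0,0,0,0.015,0, 0,0,0,0.027,0, 0,0,0,0.027,0, 0.78,0,0,0.027,0, 0.78,0,0,0.027,0, 0.78,0,0,0.027,0, 0.78,0,0,0.015,0, 0.78,0,0,0,0]'
python3 -m pendant '[0.78,-0.02,0,0,0, 0.78,-0.037,0,0,0, 0,-0.037,0,0,0, 0,-0.037,0,0,0, 0,-0.037,0,0,0, 0,-0.015,0,0,0, 0,0.01,0,0,0, 0,0.035,0,0,0]'
python3 - <<'E'
from h import *
t=viewer.grab_frame("top")["pixels"][200:330,330:450];s=viewer.grab_frame("side")["pixels"][250:380,160:300]
cv2.imwrite("pics/d4.png",np.hstack([cv2.resize(t,(400,400)),cv2.resize(s,(400,400))])[:,:,::-1])
E
```

```text
clock: 10.0
eef_pos: [0.3923, -0.3053, 0.0972]
orientation: [-0.0, 1.0, -0.0, -0.0]
force: [-0.3, 0.3, 0.1]
gripper_width: 0.0736
clock: 11.0
eef_pos: [0.4295, -0.305, 0.0961]
orientation: [-0.0, 1.0, 0.0, 0.0]
force: [0.4, 0.5, -0.2]
gripper_width: 0.0169
```

View pics/d4.png

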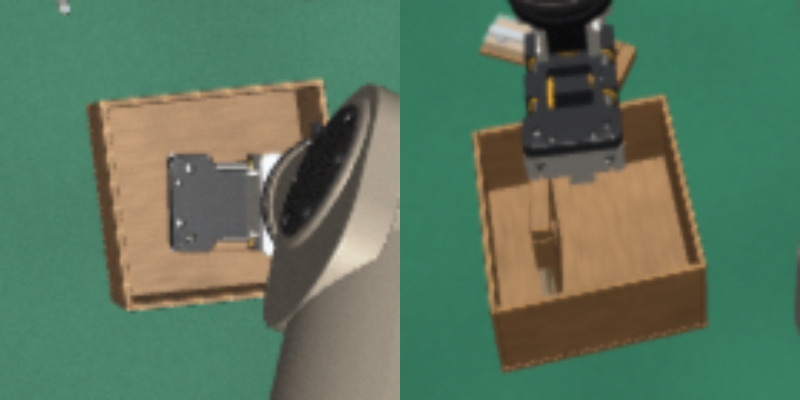

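```bash
python3 -m pendant '[0,0,0,0,0, 0,0,0,-0.03,0, 0,0,0,-0.08,0, 0,0,0,-0.13,0, 0,0,0,-0.13,0, 0,0,0,-0.13,0, 0,0,0,-0.13,0, 0,0,0,-0.13,0]'
python3 - <<'E'
from h import *
f=viewer.grab_frame("side");s=f["pixels"][240:380,160:300]
print(onz(f,(344,212),.005),onz(f,(310,209),.1))
cv2.imwrite("pics/d5.png",cv2.resize(s,(420,420),interpolation=2)[:,:,::-1])
E
```

```text
clock: 12.1
eef_pos: [0.4269, -0.3051, 0.2252]
orientation: [-0.0, 1.0, -0.0, -0.001]
force: [0.0, 0.1, 0.2]
gripper_width: 0.0004
[ 0.39435996 -0.32134983  0.005     ] [ 0.39667337 -0.29354054  0.1       ]
```

View pics/d5.png

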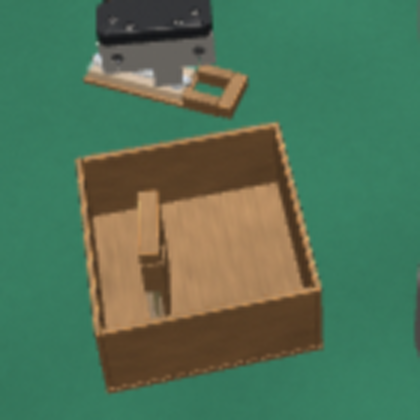

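```bash
python3 -m pendant '[0,-0.06,0,0,0, 0,-0.072,0,0,0, 0,-0.072,0,0.06,0, 0,-0.072,0,0.12,0, 0,-0.072,0,0.141,0, 0,-0.072,0,0.141,0, 0,-0.055,0,0.141,0, 0,-0.035,0,0.141,0]'
python3 -m pendant '[0,0.02,0,0,0, 0,0.04,0,0,0, 0,0.06,0,0,0, 0,0.06,0,0,0, 0,0.06,0,-0.03,0, 0,0.06,0,-0.09,0, 0,0.06,0,-0.14,0, 0,0.06,0,-0.14,0]'
python3 - <<'E'
from h import *
f=viewer.grab_frame("side");s=f["pixels"][240:380,160:300]
cv2.imwrite("pics/d6.png",cv2.resize(s,(420,420),interpolation=2)[:,:,::-1])
E
```

```text
clock: 13.15
eef_pos: [0.3947, -0.3059, 0.0866]
orientation: [0.001, 1.0, -0.0, 0.001]
force: [1.5, -0.0, 0.6]
gripper_width: 0.0004
clock: 14.15
eef_pos: [0.4536, -0.3065, 0.2289]
orientation: [0.002, 1.0, -0.0, 0.003]
force: [0.2, 0.1, -0.7]
gripper_width: 0.0006
```

View pics/d6.png

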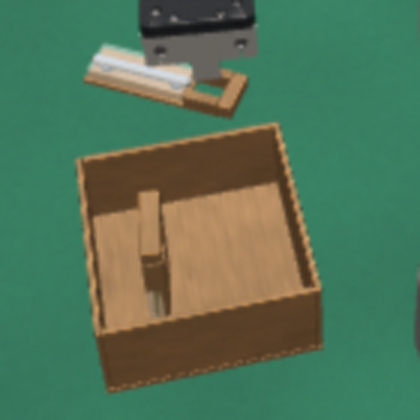

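```bash
python3 -m pendant '[1,0,-0.02,-0.05,0, 1,0.02,-0.06,-0.075,0, 1,0.04,-0.12,-0.096,0, 1,0.06,-0.18,-0.096,0, 1,0.08,-0.24,-0.096,0, 1,0.10,-0.30,-0.096,0, 1,0.12,-0.36,-0.096,0, 1,0.138,-0.42,-0.096,0]'
python3 - <<'E'
from h import *
np.set_printoptions(precision=3,suppress=True)
F={n:viewer.grab_frame(n) for n in("side","top")}
for c in F:
    for nm in("hinge1_c",):
        for d in spotter.pinpoint(c,nm): print(c,np.round(d["pixel"]),round(d["p"],2))
t=F["top"]["pixels"][200:330,330:460];s=F["side"]["pixels"][265:365,170:290]
cv2.imwrite("pics/d7.png",np.hstack([cv2.resize(t,(390,390),interpolation=2),cv2.resize(s,(400,390),interpolation=2)])[:,:,::-1])
E
```

```text
clock: 15.2
eef_pos: [0.5882, 0.1092, 0.3195]
orientation: [0.0, 1.0, -0.0, -0.001]
force: [0.2, 0.4, 0.5]
gripper_width: 0.0772
side [325. 214.] 0.84
top [275. 403.] 0.5
```

View pics/d7.png

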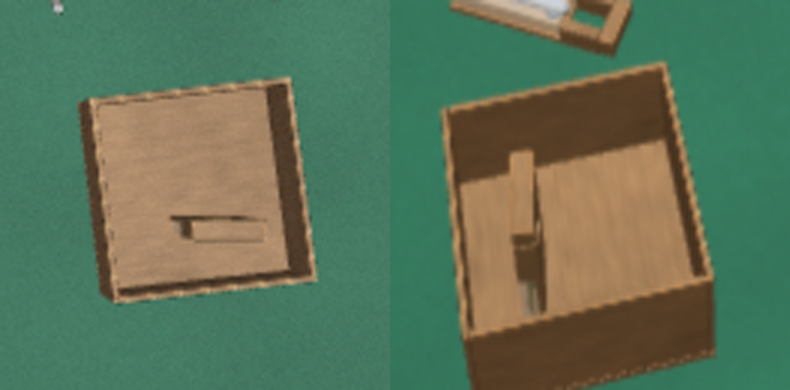

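Run:
```python
from h import *
np.set_printoptions(precision=3,suppress=True)
F={n:viewer.grab_frame(n) for n in("side","top")}
print(tri(F["side"],(315,209.6),F["top"],(277,405.8)))
print(proj(F["side"],(.39,-.305,.105)),proj(F["top"],(.39,-.305,.105)))
for p in [(232.5,361),(227,427),(292,434.5),(299,368.5)]: print(onz(F["top"],p,.08))
print(robot.get_state()["eef_pos"])
```

```text
(array([ 0.397, -0.306,  0.097]), np.float64(0.0009300937179563962))
[312.993 205.961] [279.897 406.274]
[ 0.507 -0.2    0.08 ]
[ 0.52  -0.366  0.08 ]
[ 0.359 -0.38   0.08 ]
[ 0.342 -0.216  0.08 ]
[0.588 0.107 0.32 ]
```

Run:
```python
from h import *
np.set_printoptions(precision=1,suppress=True)
F={n:viewer.grab_frame(n) for n in("side","top")}
s=F["side"]
a=proj(s,(.4295,-.305,.096));print("d4 tip",a,(a[1]-160)*400/140+400,(a[0]-250)*400/130)
a=proj(s,(.4536,-.3065,.2289));print("d6 tip",a,(a[1]-160)*3,(a[0]-240)*3)
for n in F:
    for d in spotter.masks_of(n,"hinge1_c")[:4]: 
        m=d["mask"];ys,xs=np.where(m);print(n,d["box"],d["p"],m.sum())
```

```text
d4 tip [313.6 223.5] 581.4939813596732 195.68655110143044
d6 tip [274.5 230.2] 210.67788610722852 103.56443416005834
side [205.8, 303.3, 216.1, 346.4] 0.65 377
top [387.1, 272.3, 421.0, 277.1] 0.62 236
```

```bash
python3 -m pendant '[0,-0.03,0.055,0,0, 0,-0.06,0.11,0,0, 0,-0.09,0.165,0,0, 0,-0.12,0.22,0,0, 0,-0.15,0.275,0.03,0, 0,-0.18,0.33,0.06,0, 0,-0.20,0.38,0.09,0, 0,-0.216,0.413,0.12,0]'
python3 -m pendant '[0,0,0,0,0, 0,0,0,0.04,0, 0,0,0,0.08,0, 0,0,0,0.12,0, 0,0,0,0.135,0, 0,0,0,0.135,0, 0,0,0,0.135,0, 0,0.012,0,0.135,0]'
python3 -m pendant '[0,0.015,0,0,0, 0,0.03,0,0,0, 0,0.045,0,0,0, 0,0.06,0,0,0, 0,0.06,0,-0.02,0, 0,0.06,0,-0.07,0, 0,0.06,0,-0.12,0, 0,0.06,0,-0.16,0]'
python3 - <<'E'
from h import *
f=viewer.grab_frame("side");cv2.imwrite("pics/e1.png",f["pixels"][:,:,::-1])
for d in spotter.masks_of("side","hinge1_c")[:4]: print(d["box"],d["p"])
E
```

```text
clock: 16.7
eef_pos: [0.371, -0.3075, 0.2011]
orientation: [0.001, 1.0, -0.001, 0.001]
force: [2.2, -0.3, 0.1]
gripper_width: 0.0175
clock: 17.7
eef_pos: [0.3849, -0.3057, 0.0675]
orientation: [0.001, 1.0, -0.001, 0.001]
force: [-0.9, 0.8, 0.3]
gripper_width: 0.0007
clock: 18.7
eef_pos: [0.4449, -0.3052, 0.2283]
orientation: [0.0, 1.0, -0.0, 0.0]
force: [0.7, 1.0, -0.5]
gripper_width: 0.0007
[216.8, 320.4, 257.6, 343.9] 0.85
[263.3, 133.7, 273.0, 172.7] 0.5
[297.0, 205.6, 309.1, 261.4] 0.36
```

```bash
python3 -m pendant '[1,0,-0.02,-0.05,0, 1,0.02,-0.06,-0.08,0, 1,0.04,-0.12,-0.096,0, 1,0.06,-0.18,-0.096,0, 1,0.08,-0.24,-0.096,0, 1,0.10,-0.30,-0.096,0, 1,0.12,-0.355,-0.096,0, 1,0.135,-0.41,-0.096,0]'
python3 -m pendant '[1,0.012,-0.05,0,0, 1,0.012,-0.073,0,0, 1,0.012,-0.073,0,0, 1,0.012,-0.073,0.02,0, 1,0.012,-0.073,0.07,0, 1,0.012,-0.073,0.108,0, 1,0.012,-0.073,0.108,0, 1,0.012,-0.073,0.108,0]'
```

```text
clock: 19.8
eef_pos: [0.5799, 0.1072, 0.3214]
orientation: [-0.0, 1.0, -0.0, -0.0]
force: [0.4, -0.6, -0.8]
gripper_width: 0.0768
clock: 20.8
eef_pos: [0.5922, 0.1775, 0.2158]
orientation: [-0.0, 1.0, -0.001, 0.001]
force: [0.4, 0.1, 0.7]
gripper_width: 0.0941
```

View pics/e1.png

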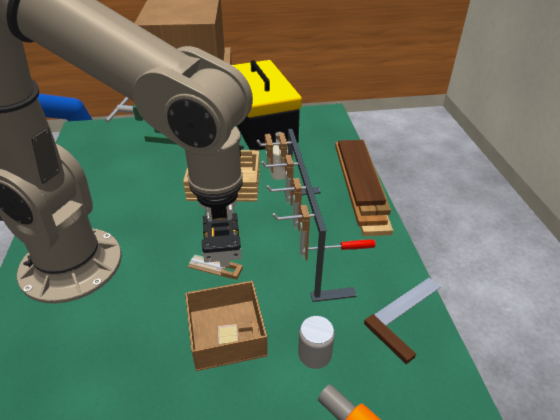

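```bash
python3 -m pendant '[0,0,0,0,0, 0,0,0,0,0, 0,0,0,0,0, 0,0,0,0,0, 0,0,0,0,0, 0,0,0,-0.007,0, 0,0,0,-0.014,0, 0,0,0,-0.020,0]'
python3 -m pendant '[0,0,0,0,0, 0,-0.015,0,0,0, 0,-0.035,0,0,0, 0,-0.055,0,0,0, 0,-0.075,0,0,0, 0,-0.10,0,0,0, 0,-0.122,0.02,0,0, 0,-0.122,0.07,0,0]'
python3 -m pendant '[0,0,0.06,0,0, 0,0,0.12,0,0, 0,0,0.18,0,0, 0,0,0.24,0,0, 0,0,0.30,0,0, 0,0,0.36,0,0, 0,0,0.395,0,0, 0,0,0.395,0,0]'
python3 - <<'E'
from h import *
f=viewer.grab_frame("side")
for d in spotter.masks_of("side","hinge1_c")[:5]: print(d["box"],d["p"])
print(proj(f,(.47,-.287,.2775)),proj(f,(.47,-.287,.1775)))
E
```

```text
clock: 21.8
eef_pos: [0.5915, 0.1779, 0.2349]
orientation: [-0.0, 1.0, -0.0, 0.0]
force: [0.1, -0.6, -0.8]
gripper_width: 0.0597
clock: 22.8
eef_pos: [0.4672, 0.109, 0.2342]
orientation: [-0.0, 1.0, 0.002, 0.0]
force: [1.5, -0.8, -1.5]
gripper_width: 0.0595
clock: 23.8
eef_pos: [0.4679, -0.2891, 0.2336]
orientation: [-0.0, 1.0, -0.002, -0.0]
force: [0.5, -0.1, -2.1]
gripper_width: 0.0593
[218.8, 319.9, 259.5, 343.8] 0.78
[251.24537432 236.03397445] [282.67394552 238.59997059]
```

```bash
python3 -m pendant '[0,0.002,0,0.06,0, 0,0.002,0,0.11,0, 0,0.002,0,0.14,0, 0,0.002,0,0.151,0, 0,0.002,0,0.151,0, 0.78,0.002,0,0.151,0, 0.78,0.002,0,0.151,0, 0.78,0.002,0,0.151,0]'
python3 -m pendant '[0.78,0,0,0,0, 0.78,0.02,0,0,0, 0.78,0.038,0,0,0, 0.78,0.038,0,0,0, 0,0.038,0,0,0, 0,0.038,0,0,0, 0,0.038,0,0,0, 0,0.038,0,0,0]'
python3 -m pendant '[0,0.038,0,0,0, 0,0.038,0,0,0, 0,0.038,0,0,0, 0,0.02,0,0,0, 0,0,0,0,0, 0,-0.02,0,0,0, 0,-0.04,0,0,0, 0,-0.04,0,0,0]'
python3 -m pendant '[0,0,0,0,0, 0,0,0,-0.05,0, 0,0,0,-0.10,0, 0,0,-0.05,-0.15,0, 0,0,-0.10,-0.15,0, 0,0,-0.15,-0.15,0, 0,0,-0.20,-0.15,0, 0,0,-0.20,-0.15,0]'
python3 - <<'E'
from h import *
f=viewer.grab_frame("side")
for d in spotter.masks_of("side","hinge1_c")[:5]: print(d["box"],d["p"])
cv2.imwrite("pics/e2.png",cv2.resize(f["pixels"][240:380,160:300],(420,420),interpolation=2)[:,:,::-1])
E
```

```text
clock: 24.9
eef_pos: [0.4717, -0.2873, 0.0839]
orientation: [0.0, 1.0, -0.0, 0.001]
force: [-0.3, 0.3, -0.4]
gripper_width: 0.0735
clock: 25.9
eef_pos: [0.5091, -0.2872, 0.0833]
orientation: [0.0, 1.0, -0.0, 0.0]
force: [0.2, 0.4, -0.6]
gripper_width: 0.0366
clock: 26.9
eef_pos: [0.4667, -0.2877, 0.0835]
orientation: [0.0, 1.0, -0.001, -0.0]
force: [0.1, 0.2, 0.3]
gripper_width: 0.0004
clock: 27.9
eef_pos: [0.4698, -0.0834, 0.2336]
orientation: [-0.0, 1.0, 0.003, 0.0]
force: [0.6, -0.7, 0.5]
gripper_width: 0.0005
[218.2, 320.8, 259.2, 344.1] 0.8
```

View pics/e2.png

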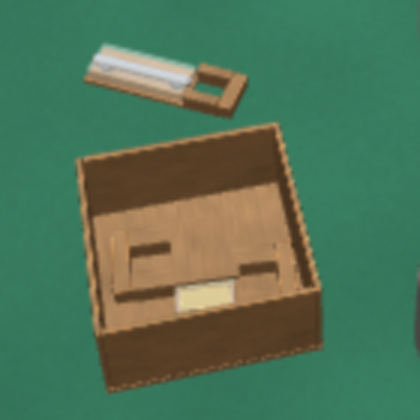

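```bash
python3 -m pendant '[1,0,0,-0.05,0, 1,0,-0.03,-0.09,0, 1,0.04,-0.08,-0.09,0, 1,0.08,-0.13,-0.09,0, 1,0.12,-0.18,-0.09,0, 1,0.15,-0.23,-0.09,0, 1,0.163,-0.262,-0.09,0, 1,0.163,-0.262,-0.09,0]'
python3 -m pendant '[1,0,0,0,0, 1,0,0,0.05,0, 1,0,0,0.09,0, 1,0,0,0.108,0, 1,0,0,0.108,0, 0,0,0,0.108,0, 0,0,0,0.108,0, 0,0,0,0.108,0]'
python3 -m pendant '[0,0,0,0,0, 0,0,0,0,0, 0,0,0,0,0, 0,0,0,0,0, 0,0,0,-0.007,0, 0,0,0,-0.014,0, 0,0,0,-0.020,0, 0,0,0,-0.020,0]'
```

```text
clock: 29.0
eef_pos: [0.6331, 0.1765, 0.3217]
orientation: [-0.0, 1.0, 0.001, -0.001]
force: [1.1, -0.4, -0.3]
gripper_width: 0.0771
clock: 30.0
eef_pos: [0.6327, 0.175, 0.2161]
orientation: [-0.0, 1.0, -0.0, 0.001]
force: [0.0, 1.6, 1.2]
gripper_width: 0.0676
clock: 31.0
eef_pos: [0.6326, 0.1749, 0.2358]
orientation: [-0.0, 1.0, -0.0, 0.0]
force: [0.8, -0.7, -1.2]
gripper_width: 0.0597
```

```bash
python3 -m pendant '[0,-0.015,0,0,0, 0,-0.035,0,0,0, 0,-0.055,0,0,0, 0,-0.075,0,0,0, 0,-0.095,0,0,0, 0,-0.115,0,0,0, 0,-0.14,0,0,0, 0,-0.176,0.02,0,0]'
python3 -m pendant '[0,0,0.06,0,0, 0,0,0.12,0,0, 0,0,0.18,0,0, 0,0,0.24,0,0, 0,0,0.30,0,0, 0,0,0.36,0,0, 0,0,0.42,0,0, 0,0,0.442,0,0]'
python3 -m pendant '[0,0,0,0,0, 0,0,0,0.06,0, 0,0,0,0.11,0, 0,0,0,0.128,0, 0,0,0,0.135,0, 0,0,0,0.135,0, 0,0,0,0.135,0, 0,0,0,0.135,0]'
```

```text
clock: 32.0
eef_pos: [0.4546, 0.1556, 0.2347]
orientation: [-0.0, 1.0, 0.001, -0.0]
force: [-0.0, 0.1, -0.6]
gripper_width: 0.0594
clock: 33.0
eef_pos: [0.4546, -0.29, 0.2348]
orientation: [0.0, 1.0, -0.002, -0.0]
force: [-0.4, 1.0, -1.0]
gripper_width: 0.0596
clock: 34.0
eef_pos: [0.4567, -0.2873, 0.101]
orientation: [0.0, 1.0, -0.0, 0.001]
force: [-0.0, -0.0, -1.3]
gripper_width: 0.0595
```

```bash
python3 -m pendant '[0.78,0,0,0,0, 0.78,0,0,0,0, 0.78,0,0,0,0, 0.78,0.02,0,0,0, 0.78,0.038,0,0,0, 0.78,0.038,0,0,0, 0,0.038,0,0,0, 0,0.038,0,0,0]'
python3 -m pendant '[0,0,0,0,0, 0,0,0,0,0, 0,0,0,0,0, 0,0,0,0,0, 0,0,0,0,0, 0,-0.02,0,0,0, 0,-0.04,0,0,0, 0,-0.055,0,0,0]'
python3 -m pendant '[0,0,0,0,0, 0,0,0,-0.05,0, 0,0,0,-0.10,0, 0,0,-0.05,-0.15,0, 0,0,-0.10,-0.20,0, 0,0,-0.15,-0.22,0, 0,0,-0.20,-0.22,0, 0,0,-0.20,-0.22,0]'
python3 - <<'E'
from h import *
f=viewer.grab_frame("side")
for d in spotter.masks_of("side","hinge1_c")[:5]: print(d["box"],d["p"])
cv2.imwrite("pics/e3.png",f["pixels"][:,:,::-1])
a=f["pixels"][:,:,::-1];b=viewer.grab_frame("top")["pixels"][:,:,::-1]
cv2.imwrite("pics/e3b.png",b)
E
```

```text
clock: 35.0
eef_pos: [0.4938, -0.2872, 0.1001]
orientation: [-0.0, 1.0, -0.0, -0.0]
force: [0.1, -0.5, -0.4]
gripper_width: 0.057
clock: 36.0
eef_pos: [0.438, -0.2872, 0.1003]
orientation: [0.0, 1.0, -0.0, -0.0]
force: [0.0, -0.0, -0.2]
gripper_width: 0.0004
clock: 37.0
eef_pos: [0.4402, -0.0831, 0.3213]
orientation: [-0.0, 1.0, 0.003, 0.001]
force: [-1.1, -0.6, -0.2]
gripper_width: 0.0002
[216.5, 320.3, 257.1, 344.3] 0.74
```

```bash
python3 -m pendant '[1,0.05,-0.02,0,0, 1,0.10,-0.043,0,0, 1,0.15,-0.043,0,0, 1,0.199,-0.043,0,0, 1,0.199,-0.043,0,0, 1,0.199,-0.043,0,0, 1,0.199,-0.043,0,0, 1,0.199,-0.043,0,0]'
python3 -m pendant '[1,0,0,0.05,0, 1,0,0,0.09,0, 1,0,0,0.115,0, 1,0,0,0.115,0, 0,0,0,0.115,0, 0,0,0,0.115,0, 0,0,0,0.115,0, 0,0,0,0.115,0]'
python3 -m pendant '[0,0,0,0,0, 0,0,0,0,0, 0,0,0,0,0, 0,0,0,0,0, 0,0,0,-0.007,0, 0,0,0,-0.014,0, 0,0,0,-0.020,0, 0,0,0,-0.020,0]'
```

```text
clock: 38.15
eef_pos: [0.6378, -0.0445, 0.3209]
orientation: [0.0, 1.0, -0.0, 0.0]
force: [-0.3, -0.2, 0.1]
gripper_width: 0.077
clock: 39.15
eef_pos: [0.6385, -0.0442, 0.2056]
orientation: [-0.0, 1.0, -0.0, 0.0]
force: [0.4, -0.0, -0.6]
gripper_width: 0.0571
clock: 40.15
eef_pos: [0.6386, -0.0442, 0.2258]
orientation: [0.0, 1.0, -0.0, 0.0]
force: [0.7, 0.1, -0.1]
gripper_width: 0.0436
```

```bash
python3 -m pendant '[0,-0.015,0,0,0, 0,-0.035,0,0,0, 0,-0.055,0,0,0, 0,-0.075,0,0,0, 0,-0.095,0,0,0, 0,-0.115,0,0,0, 0,-0.14,0,0,0, 0,-0.18,-0.02,0,0]'
python3 -m pendant '[0,-0.02,-0.05,0,0, 0,-0.05,-0.10,0,0, 0,-0.07,-0.16,0,0, 0,-0.084,-0.22,0,0, 0,-0.084,-0.28,0,0, 0,-0.084,-0.304,0,0, 0,-0.084,-0.304,0,0, 0,-0.084,-0.304,0.05,0]'
python3 -m pendant '[0,0,0,0,0, 0,0,0,0.03,0, 0,0,0,0.055,0, 0,0,0,0.065,0, 0,0,0,0.065,0, 0,0,0,0.065,0, 0.78,0,0,0.065,0, 0.78,0,0,0.065,0]'
```

```text
clock: 41.15
eef_pos: [0.4568, -0.0248, 0.2247]
orientation: [0.0, 1.0, -0.001, -0.0]
force: [0.2, 1.5, -0.4]
gripper_width: 0.0438
clock: 42.15
eef_pos: [0.3759, 0.28, 0.1767]
orientation: [-0.001, 1.0, -0.001, 0.003]
force: [0.4, 0.1, -2.8]
gripper_width: 0.0439
clock: 43.15
eef_pos: [0.3747, 0.2801, 0.1107]
orientation: [-0.0, 1.0, -0.0, 0.0]
force: [0.8, 0.0, 0.1]
gripper_width: 0.0603
```

```bash
python3 -m pendant '[0.78,0,0,0,0, 0.78,-0.02,0,0,0, 0.78,-0.038,0,0,0, 0.78,-0.038,0,0,0, 0,-0.038,0,0,0, 0,-0.038,0,0,0, 0,-0.038,0,0,0, 0,-0.038,0,0,0]'
python3 -m pendant '[0,0,0,0,0, 0,0,0,0,0, 0,0,0,0,0, 0,0.02,0,0,0, 0,0.04,0,0,0, 0,0.06,0,0,0, 0,0.08,0,0,0, 0,0.09,0,0,0]'
python3 -m pendant '[0,0,0,0,0, 0,0,0,-0.05,0, 0,0,0,-0.10,0, 0,0.03,0.05,-0.15,0, 0,0.05,0.10,-0.20,0, 0,0.05,0.15,-0.215,0, 0,0.05,0.20,-0.215,0, 0,0.05,0.21,-0.215,0]'
python3 - <<'E'
from h import *
f=viewer.grab_frame("side");a=f["pixels"][130:390,150:410,::-1].copy();b=viewer.grab_frame("top")["pixels"][190:330,90:450,::-1].copy()
cv2.imwrite("pics/e4.png",np.hstack([cv2.resize(a,(400,400)),np.vstack([cv2.resize(b[:,:130],(400,200) ),cv2.resize(b[:,260:],(400,200))])]))
for d in spotter.masks_of("top","pull1_c"): print(d["box"],d["p"])
E
```

```text
clock: 44.15
eef_pos: [0.3365, 0.2799, 0.1102]
orientation: [-0.0, 1.0, -0.0, -0.0]
force: [0.3, 0.2, 0.9]
gripper_width: 0.0369
clock: 45.15
eef_pos: [0.4278, 0.2798, 0.11]
orientation: [-0.0, 1.0, -0.001, -0.0]
force: [-0.7, 0.5, -0.1]
gripper_width: 0.0005
clock: 46.15
eef_pos: [0.4761, 0.0663, 0.3258]
orientation: [0.0, 1.0, -0.003, 0.001]
force: [0.1, 0.9, 0.2]
gripper_width: 0.0007
[333.1, 162.2, 355.6, 185.2] 0.53
[170.3, 132.1, 376.3, 208.5] 0.16
```

View pics/e4.png

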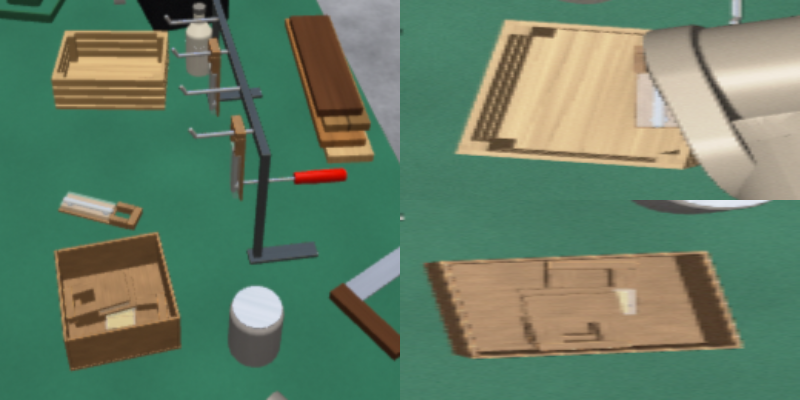

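```bash
python3 -m pendant '[1,0.05,-0.003,0,0, 1,0.10,-0.003,0,0, 1,0.161,-0.003,0,0, 1,0.161,-0.003,0,0, 1,0.161,-0.003,0,0, 1,0.161,-0.003,0,0, 1,0.161,-0.003,0,0, 1,0.161,-0.003,0.02,0]'
python3 -m pendant '[1,0,0,0.05,0, 1,0,0,0.08,0, 1,0,0,0.10,0, 1,0,0,0.10,0, 0,0,0,0.10,0, 0,0,0,0.10,0, 0,0,0,0.10,0, 0,0,0,0.10,0]'
python3 -m pendant '[0,0,0,0,0, 0,0,0,0,0, 0,0,0,0,0, 0,0,0,0,0, 0,0,0,-0.007,0, 0,0,0,-0.014,0, 0,0,0,-0.020,0, 0,0,0,-0.020,0]'
```

```text
clock: 47.3
eef_pos: [0.6377, 0.0731, 0.3071]
orientation: [-0.0, 1.0, -0.0, 0.002]
force: [1.1, 0.4, -1.3]
gripper_width: 0.0769
clock: 48.3
eef_pos: [0.6375, 0.0728, 0.2055]
orientation: [-0.0, 1.0, -0.0, 0.0]
force: [0.0, 0.4, -0.1]
gripper_width: 0.0571
clock: 49.3
eef_pos: [0.6376, 0.0729, 0.2259]
orientation: [-0.0, 1.0, -0.0, 0.0]
force: [-0.2, -0.1, -0.5]
gripper_width: 0.0437
```

```bash
python3 -m pendant '[0,-0.015,0,0,0, 0,-0.035,0,0,0, 0,-0.055,0,0,0, 0,-0.075,0,0,0, 0,-0.095,0,0,0, 0,-0.115,0,0,0, 0,-0.14,0,0,0, 0,-0.18,-0.02,0,0]'
python3 -m pendant '[0,-0.02,-0.05,0,0, 0,-0.05,-0.10,0,0, 0,-0.07,-0.16,0,0, 0,-0.073,-0.22,0,0, 0,-0.073,-0.26,0,0, 0,-0.073,-0.26,0,0, 0,-0.073,-0.26,0,0, 0,-0.073,-0.26,0.05,0]'
python3 -m pendant '[0,0,0,0,0, 0,0,0,0.03,0, 0,0,0,0.055,0, 0,0,0,0.065,0, 0,0,0,0.065,0, 0,0,0,0.065,0, 0.78,0,0,0.065,0, 0.78,0,0,0.065,0]'
```

```text
clock: 50.3
eef_pos: [0.456, 0.092, 0.2247]
orientation: [0.0, 1.0, -0.001, -0.0]
force: [-0.3, 1.1, -0.2]
gripper_width: 0.0438
clock: 51.3
eef_pos: [0.3863, 0.353, 0.1772]
orientation: [-0.001, 1.0, -0.001, 0.003]
force: [0.7, -0.5, -2.0]
gripper_width: 0.0439
clock: 52.3
eef_pos: [0.3847, 0.3531, 0.1107]
orientation: [-0.0, 1.0, -0.0, 0.0]
force: [-0.1, -0.2, -0.1]
gripper_width: 0.0602
```

```bash
python3 -m pendant '[0.78,0,0,0,0, 0.78,-0.02,0,0,0, 0.78,-0.038,0,0,0, 0.78,-0.038,0,0,0, 0,-0.038,0,0,0, 0,-0.038,0,0,0, 0,-0.038,0,0,0, 0,-0.038,0,0,0]'
python3 -m pendant '[0,0,0,0,0, 0,0,0,0,0, 0,0,0,0,0, 0,0.02,0,0,0, 0,0.04,0,0,0, 0,0.06,0,0,0, 0,0.08,0,0,0, 0,0.09,0,0,0]'
python3 -m pendant '[0,0,0,0,0, 0,0,0,-0.05,0, 0,0,0,-0.10,0, 0,0.02,0.05,-0.15,0, 0,0.04,0.10,-0.18,0, 0,0.06,0.15,-0.21,0, 0,0.06,0.21,-0.215,0, 0,0.06,0.27,-0.215,0]'
python3 -m pendant '[1,0,0.06,0,0, 1,0,0.12,0,0, 1,0,0.18,0,0, 1,0.04,0.22,0,0, 1,0.08,0.233,0,0, 1,0.142,0.233,0,0, 1,0.142,0.233,0,0, 1,0.142,0.233,0,0]'
python3 - <<'E'
from h import *
b=viewer.grab_frame("top")["pixels"][190:330,90:230,::-1].copy();cv2.imwrite("pics/e5.png",cv2.resize(b,(560,560)))
for d in spotter.masks_of("top","pull1_c"): print(d["box"],d["p"])
E
```

```text
clock: 53.3
eef_pos: [0.3466, 0.3529, 0.1102]
orientation: [-0.0, 1.0, -0.0, -0.0]
force: [0.6, 0.5, 0.8]
gripper_width: 0.0367
clock: 54.3
eef_pos: [0.4379, 0.3527, 0.11]
orientation: [-0.0, 1.0, -0.001, -0.0]
force: [-1.0, 0.8, 0.8]
gripper_width: 0.0006
clock: 55.3
eef_pos: [0.496, 0.0845, 0.326]
orientation: [-0.0, 1.0, 0.0, 0.001]
force: [0.8, -0.7, -0.2]
gripper_width: 0.0003
clock: 56.3
eef_pos: [0.6378, -0.1465, 0.3248]
orientation: [-0.0, 1.0, 0.0, -0.0]
force: [-1.2, -0.4, 0.0]
gripper_width: 0.0772
[332.9, 170.1, 339.5, 181.7] 0.37
```

```bash
python3 -m pendant '[1,0.002,0,0.05,0, 1,0.002,0,0.10,0, 1,0.002,0,0.12,0, 1,0.002,0,0.12,0, 0,0.002,0,0.12,0, 0,0.002,0,0.12,0, 0,0.002,0,0.12,0, 0,0.002,0,0.12,0]'
python3 -m pendant '[0,0,0,0,0, 0,0,0,0,0, 0,0,0,0,0, 0,0,0,0,0, 0,0,0,-0.007,0, 0,0,0,-0.014,0, 0,0,0,-0.020,0, 0,0,0,-0.020,0]'
python3 - <<'E'
from h import *
f=viewer.grab_frame("top");g=f["pixels"].astype(int)
# texture/lightness check: print rows of crate region, coarse, crate corners
for d in spotter.pinpoint("top","pull3_c"): print(d["pixel"],d["p"])
hsv=cv2.cvtColor(f["pixels"],cv2.COLOR_RGB2HSV)
for r in range(206,306,5): print(r,' '.join("%3d/%3d"%(hsv[r,c,1],hsv[r,c,2]) for c in range(112,200,5)))
E
```

```text
clock: 57.4
eef_pos: [0.6405, -0.1472, 0.2055]
orientation: [0.0, 1.0, -0.0, 0.0]
force: [0.1, 0.0, -0.1]
gripper_width: 0.0573
clock: 58.4
eef_pos: [0.6406, -0.1472, 0.2259]
orientation: [0.0, 1.0, -0.0, 0.0]
force: [0.2, 0.2, -1.9]
gripper_width: 0.0434
[270.8, 309.9] 0.98
206 111/131 109/129 101/131  87/220  84/228  82/226  56/158  55/140 110/127 115/126 111/129 110/125 105/131 110/130 114/127 108/128 107/129  29/178
211 114/127 112/127  53/139  89/213  90/168 116/ 86  79/235  96/160  96/148  87/208  88/217  83/223  86/219  56/154  75/136 111/129 113/129 114/128
216 108/134 114/128  76/199  98/117 106/108  91/207  82/230  84/230  88/221  83/234  88/222  88/211  89/201  87/216  94/147  91/200  88/220 117/ 96
221 106/135 110/132  81/229 101/151  92/178  84/229  99/182  98/174  97/182  82/233  86/225  93/203  92/200  93/212  93/205  90/208  87/215  95/151
226 111/131 107/129  87/225 113/ 90  84/227  89/215 107/ 93  81/232 100/163  86/227  88/215  94/168  98/169  96/167 115/173  87/207  84/222 108/ 97
231 110/132 113/124  92/186 101/111  85/228  92/219 102/ 95  82/231  96/175  88/219 
[... 1435 characters left out ...]
/230  85/223  84/227  84/226  87/221  88/220  89/215  84/229  89/215  90/213  87/208 101/124 108/123 115/124
286  88/215 105/ 97  93/183  84/227  87/225  86/222  85/227  87/224  87/222  86/222  90/219  83/230  89/218  86/217  89/221 103/124 112/125 108/125
291  86/222  89/204 111/ 85  90/208  88/220  88/214  84/230  84/225  87/224  88/223  87/222  85/225  86/222  88/211  88/220 109/101 110/130 108/127
296  87/222  83/228  94/157  98/122  99/121  94/141 104/118  89/204  88/220  86/225  86/225  87/220  88/220  97/139  87/222  99/124 108/127 110/127
301 108/125 112/130 110/127 110/128  53/158  83/207  86/222  85/223  90/220  94/152  99/129 107/100  98/136  87/213  90/212 101/101 114/128 112/127
```

```bash
python3 -m pendant '[0,-0.015,0,0,0, 0,-0.035,0,0,0, 0,-0.055,0,0,0, 0,-0.075,0,0,0, 0,-0.095,0,0,0, 0,-0.115,0,0,0, 0,-0.14,0,0,0, 0,-0.18,-0.02,0,0]'
python3 -m pendant '[0,0,-0.05,0,0, 0,0,-0.10,0,0, 0,0,-0.16,0,0, 0,-0.02,-0.22,0,0, 0,-0.04,-0.27,0,0, 0,-0.06,-0.32,0,0, 0,-0.087,-0.37,0,0, 0,-0.087,-0.41,0,0]'
python3 -m pendant '[0,0,0,0.0,0, 0,0,0,0.05,0, 0,0,0,0.09,0, 0,0,0,0.105,0, 0,0,0,0.114,0, 0,0,0,0.114,0, 0,0,0,0.114,0, 0,0,0,0.114,0]'
```

```text
clock: 59.5
eef_pos: [0.4588, -0.1278, 0.2247]
orientation: [-0.0, 1.0, -0.001, -0.0]
force: [0.0, 0.1, -1.8]
gripper_width: 0.0437
clock: 60.5
eef_pos: [0.3712, 0.2839, 0.2254]
orientation: [0.001, 1.0, 0.001, 0.001]
force: [1.4, -1.0, -1.6]
gripper_width: 0.0438
clock: 61.5
eef_pos: [0.3738, 0.2831, 0.1119]
orientation: [-0.0, 1.0, -0.0, 0.001]
force: [-0.3, -0.2, -1.3]
gripper_width: 0.0435
```

```bash
python3 -m pendant '[0.78,0,0,0,0, 0.78,0,0,0,0, 0.78,0,0,0,0, 0.78,-0.02,0,0,0, 0.78,-0.037,0,0,0, 0.78,-0.037,0,0,0, 0,-0.037,0,0,0, 0,-0.037,0,0,0]'
python3 -m pendant '[0,0,0,0,0, 0,0,0,0,0, 0,0,0,0,0, 0,0,0,0,0, 0,0.02,0,0,0, 0,0.04,0,0,0, 0,0.06,0,0,0, 0,0.085,0,0,0]'
python3 -m pendant '[1,0,0,0,0, 1,0,0,-0.05,0, 1,0,0,-0.10,0, 1,0.03,0,-0.15,0, 1,0.07,0,-0.20,0, 1,0.12,0,-0.21,0, 1,0.17,0,-0.21,0, 1,0.17,0,-0.21,0]'
python3 - <<'E'
from h import *
F={n:viewer.grab_frame(n) for n in("side","top")}
for n in F:
  for d in spotter.pinpoint(n,"pull3_c"): print(n,d["pixel"],d["p"],onz(F[n],d["pixel"],.008))
for d in spotter.masks_of("top","pull3_c"):
  r=cv2.minAreaRect(np.argwhere(d["mask"]).astype(np.float32));print(d["p"],r,[onz(F["top"],q,.012)[:2].round(3) for q in cv2.boxPoints(r)])
a=F["side"]["pixels"][140:290,170:290,::-1];b=F["top"]["pixels"][190:330,90:350,::-1]
cv2.imwrite("pics/e6.png",np.hstack([cv2.resize(a,(320,400)),cv2.resize(b,(480,400))]))
E
```

```text
clock: 62.5
eef_pos: [0.3368, 0.2829, 0.1112]
orientation: [-0.0, 1.0, -0.0, 0.0]
force: [-0.4, -0.2, 0.7]
gripper_width: 0.0567
clock: 63.5
eef_pos: [0.423, 0.2827, 0.111]
orientation: [-0.0, 1.0, -0.0, -0.0]
force: [0.9, 0.3, -0.0]
gripper_width: 0.0
clock: 64.5
eef_pos: [0.5941, 0.2815, 0.3191]
orientation: [0.0, 1.0, -0.002, -0.001]
force: [-1.5, -0.3, -0.3]
gripper_width: 0.0768
side [212.4, 273.3] 0.63 [0.60031666 0.13608678 0.008     ]
side [268.1, 215.1] 0.56 [ 0.40899424 -0.07932007  0.008     ]
top [270.4, 308.0] 0.74 [ 0.4104764 -0.0691319  0.008    ]
0.58 ((270.5517578125, 307.5306091308594), (16.985549926757812, 56.929954528808594), 64.29004669189453) [array([ 0.487, -0.081]), array([ 0.354, -0.015]), array([ 0.334, -0.055]), array([ 0.467, -0.121])]
```

View pics/e6.png

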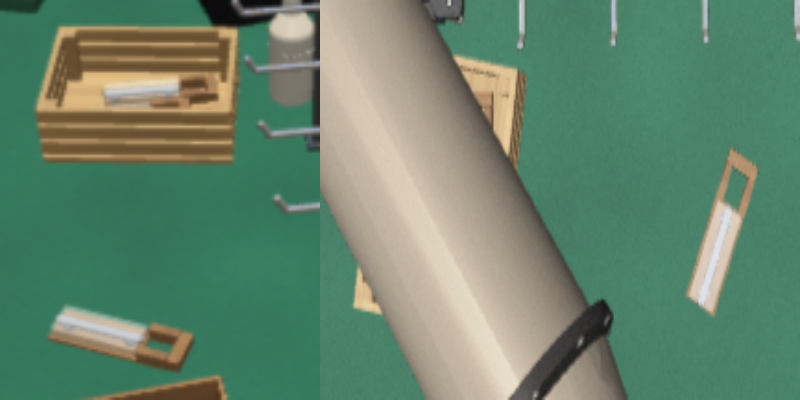

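```bash
python3 -m pendant '[1,-0.06,0,0,0, 1,-0.11,0.03,0,0.1, 1,-0.14,0.08,0,0.2, 1,-0.156,0.14,0,0.3, 1,-0.156,0.20,0,0.4, 1,-0.156,0.26,0,0.461, 1,-0.156,0.32,0,0.461, 1,-0.156,0.363,0,0.461]'
python3 -m pendant '[1,0,0,0.05,0, 1,0,0,0.11,0, 1,0,0,0.17,0, 1,0,0,0.22,0, 1,0,0,0.25,0, 1,0,0,0.25,0, 1,0,0,0.25,0, 1,0,0,0.25,0]'
python3 - <<'E'
from h import *
F={n:viewer.grab_frame(n) for n in("side","top")}
for n in F:
  for d in spotter.pinpoint(n,"pull3_c"): print(n,d["pixel"],d["p"],onz(F[n],d["pixel"],.008))
s=robot.get_state();print(s["eef_pos"],s["orientation"])
a=F["side"]["pixels"][200:300,170:290,::-1];cv2.imwrite("pics/e7.png",cv2.resize(a,(720,600),interpolation=2))
E
```

```text
clock: 65.75
eef_pos: [0.4343, -0.0824, 0.3217]
orientation: [0.0, 0.973, -0.229, 0.001]
force: [-0.6, -0.0, -0.0]
gripper_width: 0.094
clock: 66.75
eef_pos: [0.4363, -0.0803, 0.0727]
orientation: [-0.0, 0.974, -0.229, 0.001]
force: [-0.4, 0.1, -0.4]
gripper_width: 0.0939
side [268.0, 213.3] 0.9 [ 0.40399837 -0.07829005  0.008     ]
[ 0.43569284 -0.08027037  0.07181541] [ 3.19174587e-08  9.73510927e-01 -2.28639715e-01  5.96290090e-04]
```

```bash
python3 -m pendant '[1,0,0,0.03,0, 1,0,0,0.05,0, 1,0,0,0.06,0, 1,0,0,0.067,0, 1,0,0,0.067,0, 0,0,0,0.067,0, 0,0,0,0.067,0, 0,0,0,0.067,0]'
python3 -m pendant '[0,0,0,0,0, 0,0,0,0,0, 0,0,0,0,0, 0,0,0,0,0, 0,0,0,-0.02,0, 0,0,0,-0.05,0, 0,0,0,-0.10,0, 0,0,0,-0.15,0]'
python3 - <<'E'
from h import *
F={n:viewer.grab_frame(n) for n in("side","top")}
for n in F:
  for d in spotter.spot_in(n,"pull3_c"): print(n,d["box"],d["p"])
E
```

```text
clock: 67.95
eef_pos: [0.4355, -0.0802, 0.0045]
orientation: [-0.0, 0.974, -0.229, 0.0]
force: [0.5, 0.4, -0.1]
gripper_width: 0.0674
clock: 68.95
eef_pos: [0.4349, -0.08, 0.1556]
orientation: [-0.0, 0.974, -0.229, -0.0]
force: [0.7, 0.1, 0.9]
gripper_width: 0.0007
side [189.1, 255.6, 242.1, 279.4] 0.83
top [137.3, 218.0, 159.6, 276.0] 0.66
```

```bash
python3 -m pendant '[1,0,0,0.0,0, 1,0,0,0.0,0, 1,0,0,0,0, 1,0,0,0.02,0, 1,0,0,0.07,0, 1,0,0,0.12,0, 1,0,0,0.15,0, 1,0,0,0.151,0]'
python3 -m pendant '[1,0,0,0,0, 1,0,0,0.002,0, 1,0,0,0.004,0, 1,0,0,0.004,0, 1,0,0,0.004,0, 1,0,0,0.004,0, 1,0,0,0.004,0, 1,0,0,0.004,0]'
python3 -m pendant '[1,0,0,0.001,0, 1,0,0,0.002,0, 1,0,0,0.003,0, 1,0,0,0.004,0, 1,0,0,0.004,0, 1,0,0,0.004,0, 1,0,0,0.004,0, 1,0,0,0.004,0]'
python3 - <<'E'
from h import *
f=viewer.grab_frame("side");a=f["pixels"][200:300,170:290,::-1];cv2.imwrite("pics/e8.png",cv2.resize(a,(720,600),interpolation=2))
E
```

```text
clock: 70.15
eef_pos: [0.4336, -0.0797, 0.0014]
orientation: [-0.0, 0.974, -0.228, -0.002]
force: [0.4, 0.7, 0.6]
gripper_width: 0.0773
clock: 71.15
eef_pos: [0.4353, -0.0802, -0.0008]
orientation: [-0.0, 0.974, -0.229, -0.0]
force: [-1.0, 0.9, -0.5]
gripper_width: 0.0937
clock: 72.15
eef_pos: [0.4353, -0.0802, -0.0048]
orientation: [-0.0, 0.974, -0.229, 0.0]
force: [-0.1, 0.5, 0.3]
gripper_width: 0.0941
```

```bash
python3 -m pendant '[1,0,0,0.001,0, 1,0,0,0.002,0, 1,0,0,0.003,0, 1,0,0,0.004,0, 1,0,0,0.005,0, 1,0,0,0.005,0, 1,0,0,0.005,0, 1,0,0,0.005,0]'
python3 -m pendant '[0,0,0,0,0, 0,0,0,0,0, 0,0,0,0,0, 0,0,0,0,0, 0,0,0,0,0, 0,0,0,0,0, 0,0,0,0,0, 0,0,0,0,0]'
```

```text
clock: 73.2
eef_pos: [0.4353, -0.0802, -0.0098]
orientation: [-0.0, 0.974, -0.229, 0.0]
force: [-0.6, -0.2, 0.2]
gripper_width: 0.0938
clock: 74.2
eef_pos: [0.4353, -0.0801, -0.0098]
orientation: [-0.0, 0.974, -0.229, 0.0]
force: [-1.4, 0.3, -0.4]
gripper_width: 0.0176
```

Run:
```python
from h import *
F={n:viewer.grab_frame(n) for n in("side","top")}
a=F["side"]["pixels"][190:290,170:290,::-1].copy();b=F["top"]["pixels"][220:320,255:355,::-1].copy()
print(proj(F["side"],(.4353,-.0801,-.0098)),proj(F["side"],(.4353,-.0801,.0098)))
e=cv2.imread("pics/e8.png")
A=cv2.resize(a,(400,333),interpolation=2);B=cv2.resize(b,(333,333),interpolation=2);C=cv2.resize(e,(320,266))
D=cv2.resize(cv2.imread("pics/e7.png"),(320,266))
cv2.imwrite("pics/e9.png",np.vstack([np.hstack([A,B]),np.hstack([C,D,np.zeros((266,93,3),np.uint8)])]))
for n in F:
  for d in spotter.spot_in(n,"pull3_c"): print(n,d["box"],d["p"])
```

```text
[271.6814837  224.98120361] [266.96413183 224.47257725]
side [201.2, 310.2, 236.4, 338.4] 0.67
side [188.1, 259.4, 241.6, 280.7] 0.62
side [324.0, 239.5, 372.8, 249.6] 0.31
```

View pics/e9.png

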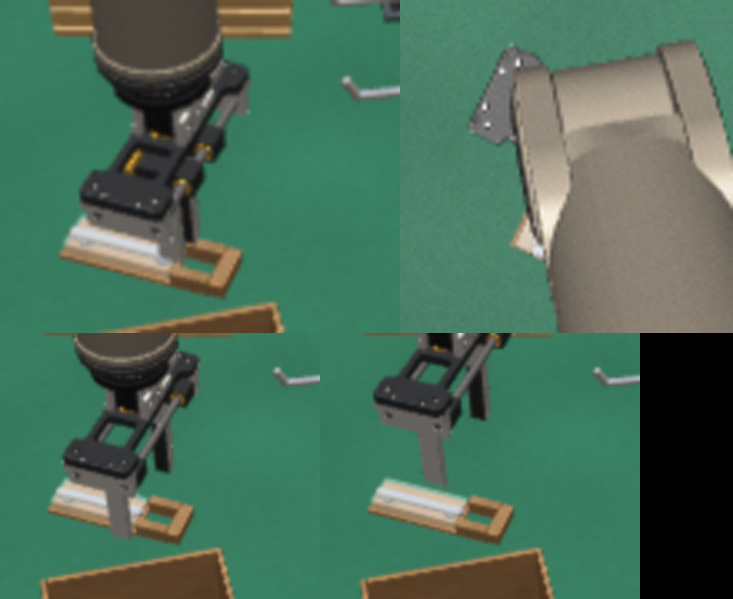

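Run:
```python
from h import *
f=viewer.grab_frame("side")
for z in(-.01,0,.01,.02,.03,.04):print(z,proj(f,(.414,-.122,z)).round(1),proj(f,(.4353-.006,-.0801-.011,z)).round(1),proj(f,(.4363-.021,-.0803-.042,z+.0727)).round(1))
s=robot.get_state();print(s["gripper_width"],s["force"])
```

```text
-0.01 [283.8 217.9] [274.9 223. ] [265.8 216.2]
0 [281.4 217.6] [272.5 222.8] [263.3 215.8]
0.01 [279.  217.3] [270.  222.5] [260.7 215.5]
0.02 [276.5 217. ] [267.6 222.2] [258.  215.2]
0.03 [274.1 216.7] [265.1 221.9] [255.3 214.9]
0.04 [271.6 216.4] [262.6 221.6] [252.7 214.5]
0.0007987770819714007 [ 0.40281206  0.0740063  -1.06168159]
```

```bash
python3 -m pendant '[0,0,0,-0.02,0, 0,0,0,-0.04,0, 1,0,0,-0.04,0, 1,0,0,-0.04,0, 1,0,0,-0.04,0, 1,0,0,-0.04,0, 1,0,0,-0.04,0, 1,0,0,-0.04,0]'
python3 -m pendant '[1,0,0,0,0, 1,0,0,0,0, 1,0,0,0,0, 1,0,0,0.01,0, 1,0,0,0.025,0, 1,0,0,0.038,0, 1,0,0,0.042,0, 1,0,0,0.044,0]'
python3 -m pendant '[1,0,0,0.001,0, 1,0,0,0.002,0, 1,0,0,0.003,0, 1,0,0,0.004,0, 1,0,0,0.004,0, 1,0,0,0.004,0, 1,0,0,0.004,0, 1,0,0,0.004,0]'
```

```text
clock: 75.45
eef_pos: [0.4353, -0.0801, 0.0301]
orientation: [-0.0, 0.974, -0.229, -0.0]
force: [0.1, -0.0, 0.5]
gripper_width: 0.0572
clock: 76.45
eef_pos: [0.4352, -0.08, -0.0142]
orientation: [-0.0, 0.974, -0.228, -0.0]
force: [-0.7, -0.1, 0.4]
gripper_width: 0.094
clock: 77.45
eef_pos: [0.4353, -0.0802, -0.0178]
orientation: [-0.0, 0.974, -0.229, 0.0]
force: [0.1, -0.4, 0.6]
gripper_width: 0.0937
```

```bash
python3 -m pendant '[1,0,0,0.001,0, 1,0,0,0.002,0, 1,0,0,0.003,0, 1,0,0,0.003,0, 0,0,0,0.003,0, 0,0,0,0.003,0, 0,0,0,0.003,0, 0,0,0,0.003,0]'
python3 -m pendant '[0,0,0,0,0, 0,0,0,0,0, 0,0,0,0,0, 0,0,0,0,0, 0,0,0,0,0, 0,0,0,0,0, 0,0,0,0,0, 0,0,0,0,0]'
```

```text
clock: 78.45
eef_pos: [0.4353, -0.0802, -0.0208]
orientation: [-0.0, 0.974, -0.229, -0.0]
force: [-0.2, -0.8, -0.2]
gripper_width: 0.0571
clock: 79.45
eef_pos: [0.4353, -0.0802, -0.0208]
orientation: [-0.0, 0.974, -0.229, 0.0]
force: [1.0, 0.2, 0.2]
gripper_width: 0.0436
```

```bash
python3 -m pendant '[0,0,0,-0.02,0, 0,0,0,-0.05,0, 0,0,0,-0.09,0, 0,0,0,-0.13,-0.1, 0,0,0,-0.16,-0.2, 0,0,0,-0.16,-0.3, 0,0,0,-0.16,-0.4, 0,0,0,-0.16,-0.461]'
python3 - <<'E'
from h import *
F={n:viewer.grab_frame(n) for n in("side","top")}
for n in F:
  for d in spotter.masks_of(n,"pull3_c"): print(n,np.round(d["box"]),d["p"])
f=F["side"]
print(robot.get_state()["eef_pos"])
for p in [(.33,-.08,.165),(.48,-.08,.165),(.33,-.08,.12)]: print(proj(f,p).round())
E
```

```text
clock: 80.45
eef_pos: [0.4351, -0.0802, 0.1391]
orientation: [0.0, 1.0, 0.001, -0.0]
force: [0.4, -0.2, -0.8]
gripper_width: 0.0435
side [178. 218. 238. 239.] 0.86
[ 0.43520525 -0.08013489  0.13908341]
[230. 179.]
[225. 237.]
[242. 181.]
```

```bash
python3 -m pendant '[0,0.01,-0.05,0,0, 0,0.02,-0.10,0,0, 0,0.03,-0.16,0,0, 0,0.04,-0.22,0,0, 0,0.05,-0.28,0,0, 0,0.06,-0.335,0,0, 0,0.06,-0.39,0,0, 0,0.06,-0.415,0,0]'
python3 -m pendant '[0,0,0,0,0, 0,0,0,0.03,0, 0,0,0,0.06,0, 0,0,0,0.09,0, 0,0,0,0.105,0, 0,0,0,0.114,0, 0,0,0,0.114,0, 0,0,0,0.114,0]'
```

```text
clock: 81.65
eef_pos: [0.4944, 0.3383, 0.1388]
orientation: [-0.001, 1.0, 0.001, -0.0]
force: [0.2, -0.0, -2.0]
gripper_width: 0.0431
clock: 82.65
eef_pos: [0.4959, 0.3351, 0.0261]
orientation: [-0.0, 1.0, -0.0, 0.001]
force: [-0.7, 0.0, -0.8]
gripper_width: 0.0433
```

```bash
python3 -m pendant '[0.64,0,0,0,0, 0.64,0,0,0,0, 0.64,0,0,0,0, 0.64,0,0,0,0, 0.64,0,0,-0.03,0, 0.64,0,0,-0.08,0, 0.64,0,0,-0.14,0, 0.64,0,0,-0.20,0]'
python3 -m pendant '[0.64,0,0.05,-0.02,0, 0.64,0,0.11,-0.04,0, 0.64,0,0.17,-0.06,0, 0.64,0,0.23,-0.06,0, 0.64,0,0.29,-0.06,0, 0.64,0,0.33,-0.06,0, 0.64,0,0.34,-0.06,0, 0.64,0,0.34,-0.06,0]'
python3 - <<'E'
from h import *
F={n:viewer.grab_frame(n) for n in("side","top")}
for n in F:
  cv2.imwrite(f"pics/end_{n}.png",F[n]["pixels"][:,:,::-1])
  for k in("pull1_c","hinge1_c"):
    for d in spotter.spot_in(n,k): print(n,k,np.round(d["box"]),round(d["p"],2))
  for k in("glue","tin","driver"):
    for d in spotter.pinpoint(n,k)[:1]: print(n,k,np.round(d["pixel"]),round(d["p"],2))
hsv=cv2.cvtColor(F["top"]["pixels"],cv2.COLOR_RGB2HSV)
for r in range(206,306,5): print(r,' '.join("%3d/%3d"%(hsv[r,c,1],hsv[r,c,2]) for c in range(112,202,5)))
for r in range(265,284,4): print(r,F["side"]["pixels"][r,185:245:8].tolist())
E
```

```text
clock: 83.65
eef_pos: [0.4951, 0.3346, 0.2271]
orientation: [-0.0, 1.0, -0.0, -0.0]
force: [1.2, -0.0, -0.7]
gripper_width: 0.0598
clock: 84.65
eef_pos: [0.4953, -0.0051, 0.2852]
orientation: [-0.0, 1.0, -0.0, 0.0]
force: [1.9, 0.4, 0.6]
gripper_width: 0.0601
side pull1_c [260. 129. 355. 305.] 0.59
side pull1_c [221. 178. 238. 183.] 0.54
side hinge1_c [218. 322. 259. 346.] 0.88
side glue [175. 278.] 0.57
side tin [351. 315.] 0.7
side driver [248. 338.] 0.62
top pull1_c [162. 232. 178. 294.] 0.85
top pull1_c [355. 227. 437. 303.] 0.37
top hinge1_c [169. 131. 376. 210.] 0.74
top hinge1_c [388. 234. 411. 268.] 0.59
top hinge1_c [380. 258. 410. 294.] 0.27
top glue [181. 153.] 0.75
top tin [186. 423.] 0.64
top driver [132. 296.] 0.89
206 111/131 111/129 102/133  87/220  84/227  84/226  56/158  54/141 110/128 111/126 106/128 112/127 109/129 111/129 110/127 111/131 107/129  26/178
211 107/129 108/132  50/142  88/214  94/165 116/ 88  82/234  97/157  98/151  88/205  89/217  87/221  89/218  58/155  79/136 107/126 108/130 112/127
216 113/131 108/127  76/198 101/121  98/109  89/207  83/231  82/2
[... 2523 characters left out ...]
219  97/153  96/130 105/102 100/135  87/213  88/208  98/104 110/128 112/127
265 [[54, 121, 93], [55, 123, 95], [55, 122, 94], [53, 122, 94], [54, 122, 94], [55, 122, 94], [55, 122, 95], [54, 121, 94]]
269 [[54, 120, 93], [54, 121, 93], [54, 121, 93], [55, 122, 95], [54, 120, 93], [55, 122, 95], [54, 121, 94], [54, 121, 94]]
273 [[54, 120, 93], [54, 120, 94], [55, 121, 94], [53, 120, 92], [55, 123, 95], [55, 122, 94], [54, 121, 94], [55, 123, 95]]
277 [[55, 121, 94], [54, 122, 94], [55, 123, 95], [54, 121, 94], [54, 121, 93], [54, 120, 93], [55, 122, 94], [54, 121, 93]]
281 [[54, 121, 95], [53, 121, 93], [53, 120, 93], [54, 120, 93], [53, 120, 94], [54, 121, 94], [54, 121, 94], [64, 123, 94]]
```

Run:
```python
from h import *
a=cv2.imread("pics/top0.png").astype(int);b=viewer.grab_frame("top")["pixels"][:,:,::-1].astype(int)
c=cv2.imread("pics/end_top.png").astype(int)
for n,(r0,r1,c0,c1) in dict(glue=(160,195,122,165),tin=(162,205,408,450),driver=(92,132,288,306),rackL=(130,165,165,230),rackR=(130,165,350,380)).items():
    print(n,np.abs(a-b)[r0:r1,c0:c1].max(2).mean().round(1),(np.abs(a-b)[r0:r1,c0:c1].max(2)>40).sum())
d=np.abs(b-c).max(2)>40
print("crate motion",d[200:312,100:205].sum(),"carton",d[222:305,352:440].sum())
order.finish_job();print(robot.get_state()["clock"])
```

```text
glue 5.8 0
tin 5.3 0
driver 5.3 0
rackL 5.0 0
rackR 5.0 0
crate motion 0 carton 0
the job is handed in; nothing more can be done
the job is handed in; nothing more can be done
```

All seven packs are sorted and the job is handed in at about 85 s. The four drawer pulls, three off the pegs and the fallen one, lie in the wooden crate. The three hinges lie in the cardboard carton.

**Final checks:**
- Glue, tin, screwdriver and both ends of the rack look the same from above as at the start.
- Nothing in the crate or carton moved between the last two pictures.
- The gripper was clear of everything at the end.
- I had no viewings left to look at the fourth pull in the crate. That it lies flat on another pull comes from pixel values only. The network found just some of the stacked packs and gave a few false reports.

**What needed retries:**
- The fingertips turned out to sit roughly 20–25 mm higher than the reported TCP. Because of that, the first two pushes to lay the first hinge down missed, and so did the first two grasps of the fallen pull. I went lower and both then worked.
- One row in the second hinge's push sent the tool about 38 mm too far, through clear air, without contact.

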